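# Open the filter bay of the air sampler

### The arm

A 6-joint arm with a two-finger parallel gripper is mounted at the origin on a cart in front of the work surface, level with it; the furniture and walls round the work are solid. World frame = base frame: x ahead of the robot, y to its left, z up, the work surface at z = 0. Lengths are in m, angles in rad, forces in N, time in s.
With the tool pointing down it reaches from about 0.375 to 0.9 m from the base axis. Payload 3.1 kg.
Tool frame: the origin (TCP) lies where the fingers leave the gripper's body, on its centre line; the fingertips stand 70 mm ahead of it and the grasp point (between the pads) lies 51 mm ahead of it; z points along the fingers, y is the line along which they close (so a half turn about z gives the same grasp; the last joint's range is limited). The gripper opens to 87 mm and grips with 3 to 60 N. Pads are 19 mm wide; open, the fingers measure 117 mm over their backs; the gripper's body (75 mm by 190 mm) begins 51 mm behind the grasp point.
Start: joints at [1.056, 0.527, 1.433, -0, 1.181, -0.178], TCP at [0.206, 0.59, 0.292] pointing down, gripper open.
Joint ranges: [-3.08, 3.08], [-0.75, 2.2], [0.22, 2.44], [-1.43, 4.57], [0, 2.65], [-2.85, 2.85]. Speed limits (rad/s): [2.79, 2.79, 3.14, 3.14, 3.14, 3.14].

### API

Orientations are given as a unit quaternion [x, y, z, w].
In Python, from rig import robot gives the robot as it stands.
- The arm moves only by the tool send_rows, never from a script. Its argument "deltas" is text: rows parted by semicolons, each of 7 numbers parted by spaces: the shift along the tool's x, y, z in mm, then the turn, a rotation vector about the tool's x, y, z in degrees, then the opening, from 0 (shut) to 1 (fully open). A call has 1 to 10 rows; each row shifts and turns the commanded pose from where the row before left it, along the tool's axes as they then stand; what a row does not reach is not made up. A row lasts 1/8 s, in which the tool goes at most 62.5 mm and 10.7 degrees, less where a joint would pass 70% of its speed; a pose out of reach is approached as far as the arm can. A call is refused whole if a number of a shift passes 62.5 or a number of a turn 10.7, either way. A call with a gripper value outside its range is refused whole. The fingers move at their own pace and stop on an object; "newtons" is the grip in N (left out, the last holds). Time passes only in rows, so rows that do not move let the fingers close. It gives the time, the measured TCP pose, the force, the opening and the grip force at its end, in the units of the state.
- robot.get_obs(): the state, without advancing time (a new reading comes with each control period).
- robot.camera(name): name is "scene" or "top"; returns a dict with "image" (384x512x3 uint8, red, green, blue), "depth" (384x512 float32, m along the optical axis (not along the pixel's ray), 0 where there is no reading), "fovy" (degrees; the focal length in pixels is half the picture's height over the tangent of half this angle, whatever the lens; pixels are square), "cx", "cy" (the principal point, pixels), "rvec" (rotation vector, rad) and "tvec" (3), from world to camera coordinates, as OpenCV has them. Camera axes: x right, y down, z forward; pixel columns grow to the right and rows downward; lengths in m; the calibration is good to about 2 mm. A picture is of the moment at which its call begins.
- robot.hand_in(): hands the job in; it is judged then, once.
Trained networks look in the newest picture that a camera, given by its name, has taken for a name from the list of things; names that differ only in an ending like _2 or _b are one class to them, and where a whole thing is asked for, a point or a joint stands for the part that bears it (a point fixed in the world has none). Each returns a list of dicts, best first, with "p" (0 to 1); they miss things now and then, are a little off and sometimes report something else, mostly with a low value. They report only what shows in the picture. A call takes as long as a camera call.
- robot.find_in(camera, thing): "box" ([left, top, right, bottom] in pixels, round what is visible of it).
- robot.cut_out(camera, thing): "region" (384x512 bool, what is visible of it) and "box" ([left, top, right, bottom] in pixels, round what is visible of it).
The state is a dict: "time": time; "q": joint angles; "joint_velocities": joint speeds; "joint_torque": joint torques, N m; "position": TCP position; "tool_rot": TCP orientation; "ft_force": force on the tool from outside, world axes, zero at the start; "moment": the same for the moment, N m; "grip_width": finger opening in m; "grip_force": force on a finger pad.
Only numpy, scipy, OpenCV 4.12 (cv2) and the standard library are available. Lean on these libraries where they do the work, as an engineer would, in place of code of your own. Each camera call takes 0.05 s, during which the arm holds its last target. There are 200 camera calls.

### The job

The air sampler's filter is due for changing: press in the snap tab in front of its louvred lid and, with the tab in, push the lid off its seat, away from the robot, until the whole filter is uncovered, leaving the lid lying flat on the housing. Only press and push with the fingertips: do not lift the lid. Leave the battery unit beside it, with its plain lid and tab, shut and alone, and do not disturb the other things.

Things in the scene. Friction and masses are not known exactly. Their poses are not given: they have to be found in the camera images.
- sampler: air sampler, fixed to the bench: low white and grey housing, 252 (x) x 124 (y) mm, the unit with the LOUVRED lid and a hose nozzle (23 mm) on its +x end. Origin: centre of its underside, z up; its +x points away from the robot, turned up to 0.32 rad. On top from -x to +x: a bezel 66 mm high with the snap tab in the middle (x -126 to -54 mm), the lid's seat, a flat deck 60 mm high, an end stop
- sampler_filter (a point): middle of the pleated filter's top, under the lid, at x = -7, y = 0, z = 54 mm of the sampler. The filter well is open at x = -36 to 22, y = +-40 mm. At both sides of the seat (x = -50 to 18 mm) lips, up to 70 mm high, overhang the lid's edges and hold it down; guide walls keep it straight
- sampler_stop (a point): middle of the top of the end stop, a bar 68 mm high across the deck's far end; its face is at x = 116.5 mm of the sampler, where the lid's front edge ends after 89 mm of travel
- filter_tab (a joint): sampler's snap tab, black, sprung, hinged at the sampler's x = -122, z = 64 mm. 0 = up (lid latched); grows in rad as the pad goes down, stops at 0.11; above about 0.07 (pad 3.7 mm down) the lid is free. 2 N start it, about 7 N press it fully at mid-pad. Let go it springs up: the lid is locked again unless it has moved 4 mm or more by then
- filter_tab_pad (a point): middle of the top of that tab's press pad, at x = -71, y = 0 mm of the sampler, 74 mm above the bench when up. The pad is 30 mm long (x -86 to -56 mm) x 44 mm wide and stands 8 mm above the bezel; pressed, it stays above the bezel. Moves with the tab
- filter_lid: louvred grey filter lid, loose, 80 (x) x 104 (y) x 10 mm, 0.07 kg, a push ridge along its rear (-x) edge beside the tab pad. Origin: centre of its underside. Starts latched at x = -12.5, y = 0, z = 60 mm of the sampler, same axes; slides along +x, up to 89 mm. From 75 mm of travel on (origin beyond x = 62.5 mm of the sampler) the filter is wholly uncovered
- filter_lid_ridge (a point): middle of the upper rear edge of the lid's push ridge, at x = -40, z = 22 mm of the lid (82 mm above the bench). The ridge is 6 mm thick, 72 mm wide; its rear face, to push against, looks to the lid's -x and rises from the seat beside the pad
- battery_unit: battery unit: same housing and frame as the sampler, but with a PLAIN lid and two round sockets on its +x end; stands left or right of the sampler, fixed to the bench; not to be opened
- battery_tab (a joint): snap tab of the battery unit, works like filter_tab; to be left alone
- battery_lid: plain grey lid of the battery unit, same size but without louvres; to be left shut
- tweezers: steel tweezers (15 x 126 x 10 mm) lying in front of the orange tube rack, not needed
- dish: closed culture dish, 60 mm across, 14 mm high, near the robot in the middle, not needed
- vial: capped vial, 29 mm across, 63 mm high, standing in front of the tube rack, not needed
- bench_timer: small timer lying flat (68 x 62 x 18 mm), at the right, not needed
- beaker: empty glass beaker, 61 mm across, 80 mm high, at the right, not needed
- marker: marker pen (17 x 135 x 16 mm) lying at the right, not needed

How it is judged:
By the outcome, as a careful person would: the job done as asked, in the order asked, and still so for the second after the job is handed in, with the robot touching nothing.
It also fails if it takes over 35 s, if anything falls off the work surface, if the arm or the gripper's body presses on something with over 40 N, if the wrist force passes 120 N, or if a joint passes its speed limit or range.

## Working session

There is one attempt and no reset: what is moved stays moved. The work goes in short steps, Python scripts to look and compute and a tool call to move; the robot and the scene stay as the last step left them, time stands still between calls to the robot, and variables do not carry over. Pictures are saved under pics/ and viewed, at most 10 in all, crops included, and the job is handed in when it is done.

Besides the shell and the picture viewer there is one more tool, called after "Call:" by a JSON object that holds its "method" and its "body", one argument or row to a line. send_rows: Moves the arm, as the interface text tells. Its arguments: {"type":"object","properties":{"deltas":{"type":"string"},"newtons":{"type":"number"}},"required":["deltas"]}

```bash
mkdir -p pics
cat > h.py <<'E'
import numpy as np, cv2
from rig import robot
def cam(n):
    c=robot.camera(n); R=cv2.Rodrigues(np.array(c['rvec'],float))[0]; t=np.array(c['tvec'],float)
    H,W=c['depth'].shape; f=H/2/np.tan(np.radians(c['fovy'])/2)
    v,u=np.mgrid[:H,:W]; d=c['depth']
    P=np.stack([(u-c['cx'])/f*d,(v-c['cy'])/f*d,d],-1)
    Pw=(P-t)@R; Pw[d==0]=np.nan
    return c,Pw
E
python3 - <<'E'
from h import *
out=[]
for n in ("scene","top"):
    c,P=cam(n); cv2.imwrite(f'pics/{n}0.png',c['image'][:,:,::-1])
    for th in ("sampler","filter_tab_pad","filter_lid","battery_unit","battery_lid"):
        for r in robot.cut_out(n,th)[:2]:
            m=r['region']; p=P[m]; p=p[~np.isnan(p[:,0])]
            print(n,th,round(r['p'],2),np.round(r['box']),np.round(np.median(p,0),3) if len(p) else None,m.sum())
print(robot.get_obs())
E
```

```text
scene sampler 0.82 [140. 122. 226. 183.] [0.503 0.259 0.062] 2318
scene filter_tab_pad 0.79 [147. 145. 169. 162.] [0.444 0.306 0.071] 192
scene filter_lid 0.69 [164. 134. 195. 158.] [0.516 0.301 0.072] 458
scene battery_unit 0.74 [237. 194. 337. 274.] [ 0.482 -0.196  0.063] 3369
scene battery_unit 0.7 [142. 121. 228. 182.] [0.501 0.26  0.062] 2431
scene battery_lid 0.69 [263. 210. 305. 248.] [ 0.5   -0.181  0.072] 813
top sampler 0.82 [135. 148. 189. 229.] [0.529 0.289 0.063] 2218
top filter_tab_pad 0.62 [144. 197. 160. 223.] [0.436 0.313 0.068] 328
top filter_lid 0.67 [140. 176. 173. 203.] [0.512 0.301 0.069] 630
top battery_unit 0.84 [274. 160. 322. 242.] [ 0.52  -0.176  0.063] 2045
top battery_lid 0.85 [280. 190. 314. 214.] [ 0.502 -0.176  0.07 ] 649
top battery_lid 0.59 [144. 197. 161. 220.] [0.437 0.311 0.069] 270
{'time': 0.6, 'q': array([ 1.05648939e+00,  5.27429327e-01,  1.43269855e+00, -2.30649328e-05,
        1.18138036e+00, -1.78502015e-01]), 'joint_velocities': array([ 0.00202299, -0.00142031, -0.00179039, -0.00071597, -0.00106581,
        0.00074175]), 'joint_torque': array([-1.01630489e-03, -4.39741015e+01, -1.76889825e+01,  6.33757445e-02,
        5.06798504e-02, -3.56039482e-05]), 'position': array([0.20592443, 0.59008158, 0.29229233]), 'tool_rot': array([1.67110361e-01, 9.85938196e-01, 3.60760891e-05, 2.43650027e-05]), 'ft_force': array([-0.15128808,  0.29987966,  0.02214996]), 'moment': array([-0.00965757,  0.00339343,  0.00367681]), 'grip_force': 0.0, 'grip_width': 0.08692229783896685}
```

View pics/top0.png

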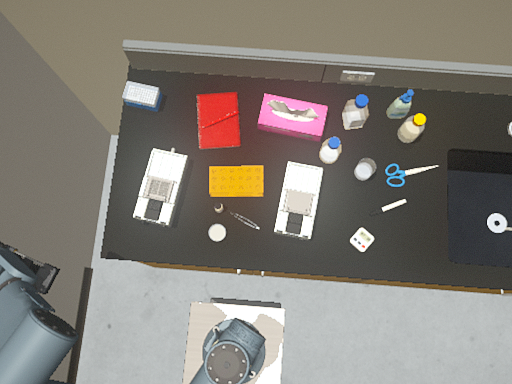

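View pics/scene0.png

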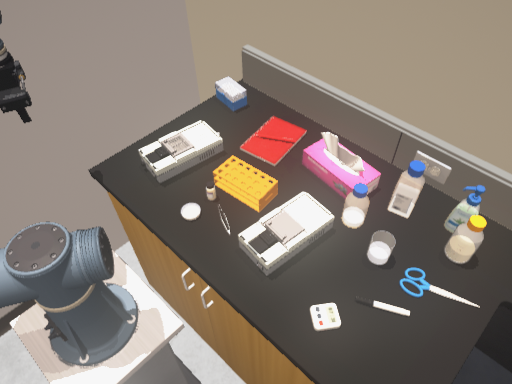

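The left unit (top image, about (160,187)) shows louvres and a nozzle at (173,150). The right one (298,200) has a plain lid. Next I fit the left unit's pose.

Run:
```python
from h import *
ims=[]
for n,b in (("top",(125,140,200,235)),("scene",(130,110,235,190))):
    c,P=cam(n)
    x,y,z=P[...,0],P[...,1],P[...,2]
    m=(z>.05)&(z<.09)&(x>.3)&(x<.75)&(y>.15)&(y<.42)
    k,l,s,_=cv2.connectedComponentsWithStats(m.astype(np.uint8)); j=1+np.argmax(s[1:,4])
    p=P[l==j]; r=cv2.minAreaRect((p[:,:2]*1000).astype(np.float32)); print(n,len(p),r, np.percentile(p[:,2],[5,50,95]))
    g=[q for q in robot.cut_out(n,"filter_tab_pad")][0]['region']
    q=P[g]; q=q[q[:,2]>.069]; print('pad',len(q),q.mean(0))
    g=robot.cut_out(n,"filter_lid")[0]['region']; q=P[g];print('lid',cv2.minAreaRect((q[:,:2]*1000).astype(np.float32)), 'ridge',q[q[:,2]>.077].mean(0),(q[:,2]>.077).sum())
    i=c['image'][b[1]:b[3],b[0]:b[2],::-1]; ims.append(cv2.resize(i,(390,500 if n=="top" else 300),interpolation=cv2.INTER_CUBIC))
ims[1]=np.vstack([ims[1],np.zeros((200,390,3),np.uint8)])
cv2.imwrite('pics/c1.png',np.hstack(ims))
```

```text
top 2574 ((524.2423095703125, 299.03070068359375), (126.75355529785156, 254.11827087402344), 81.4227523803711) [0.05468598 0.06524057 0.07522282]
pad 137 [0.44474954 0.31060472 0.07322917]
lid ((513.2179565429688, 299.7589111328125), (100.72833251953125, 83.18125915527344), 82.7393569946289) ridge [0.48286198 0.30356243 0.08098303] 54
scene 2219 ((526.2138671875, 296.70281982421875), (129.92539978027344, 252.70413208007812), 81.24393463134766) [0.05518356 0.06726727 0.07607842]
pad 134 [0.44425708 0.30660812 0.07395716]
lid ((514.2566528320312, 302.8089294433594), (97.80755615234375, 81.82117462158203), 83.9751205444336) ridge [0.48106826 0.30466803 0.08147815] 50
```

View pics/c1.png

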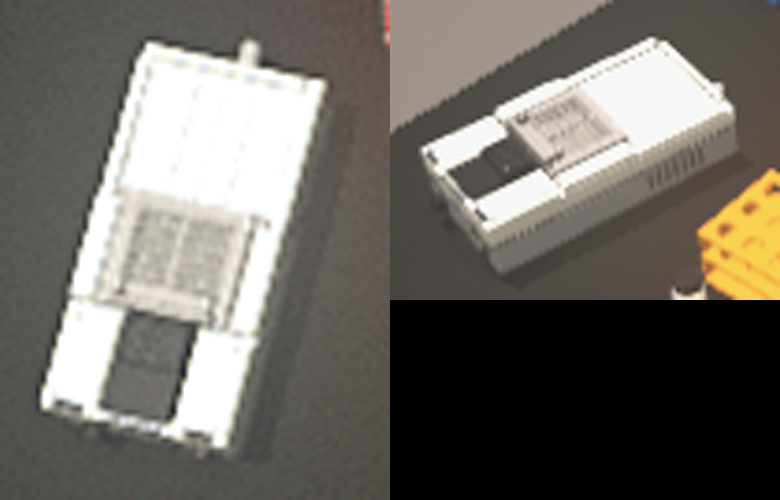

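Call:
{"method": "send_rows", "body": {
  "deltas": "0 0 0 0 0 -10.6 0; -36.4 -30.1 5 0 0 0 0; -36.4 -30.1 10 0 0 0 0; -36.4 -30.1 15 0 0 0 0; -36.4 -30.1 15 0 0 0 0; -36.4 -30.1 15 0 0 0 0; -36.4 -30.1 15 0 0 0 0; -36.4 -30.1 15 0 0 0 0; -36.4 -30.1 15 0 0 0 0; 0 0 0 0 0 0 0",
  "newtons": 20
}}

```text
time: 2.15
position: [0.4598, 0.3059, 0.1863]
tool_rot: [0.078, 0.997, -0.0, -0.0]
ft_force: [0.3, -0.9, 0.2]
grip_width: 0.0017
grip_force: 0.0
```

```bash
cat > s.py <<'E'
from h import *
import sys
from scipy.spatial.transform import Rotation as Ro
o=robot.get_obs(); a=np.radians(-8.6); C=np.array([.525,.298]); R=np.array([[np.cos(a),-np.sin(a)],[np.sin(a),np.cos(a)]])
print('t',o['time'],'tip in sampler mm',np.round((o['position'][:2]-C)@R*1000,1),'tip z',round((o['position'][2]-.07)*1000,1),'F',np.round(o['ft_force'],1),'w',o['grip_width'],np.round(Ro.from_quat(o['tool_rot']).as_matrix(),3).tolist())
c,P=cam("scene"); i=c['image'][90:210,110:270,::-1]
cv2.imwrite(f'pics/{sys.argv[1]}.png',cv2.resize(i,(800,600),interpolation=cv2.INTER_CUBIC))
E
python3 s.py a1
```

```text
t 2.15 tip in sampler mm [-65.6  -1.9] tip z 116.3 F [ 0.3 -0.9  0.2] w 0.0016981610597791037 [[-0.988, 0.155, -0.0], [0.155, 0.988, -0.001], [0.0, -0.001, -1.0]]
```

View pics/a1.png

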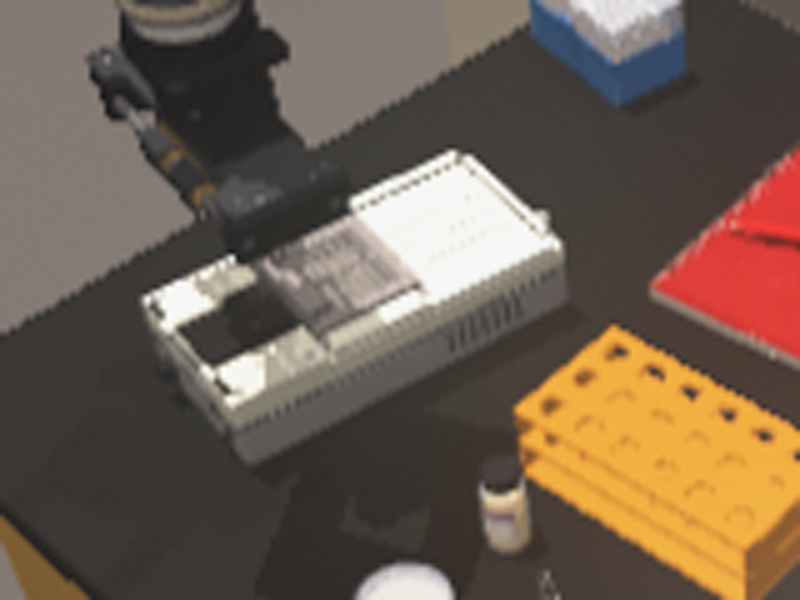

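Call:
{"method": "send_rows", "body": {
  "deltas": "4.5 1.5 20 0 0 0 0; 0 0 18 0 0 0 0; 0 0 3 0 0 0 0; 0 0 3 0 0 0 0; 0 0 2.5 0 0 0 0; 0 0 0 0 0 0 0"
}}

```text
time: 2.95
position: [0.4536, 0.3111, 0.1418]
tool_rot: [0.075, 0.997, 0.001, 0.001]
ft_force: [-2.0, 0.9, 5.2]
grip_width: 0.0007
grip_force: 2.7
```

Call:
{"method": "send_rows", "body": {
  "deltas": "0 0 1.5 0 0 0 0; 0 0 1.5 0 0 0 0; 0 0 0 0 0 0 0; 0 0 0 0 0 0 0"
}}

```text
time: 3.45
position: [0.454, 0.311, 0.1396]
tool_rot: [0.075, 0.997, 0.001, 0.001]
ft_force: [-1.7, -0.1, 9.7]
grip_width: 0.0003
grip_force: 4.2
```

Call:
{"method": "send_rows", "body": {
  "deltas": "0 0 1.5 0 0 0 0; -2 0 0.5 0 0 0 0; -3 0 0 0 0 0 0; -3 0 0 0 0 0 0; -3 0 0 0 0 0 0; 0 0 0 0 0 0 0"
}}

```text
time: 4.2
position: [0.4605, 0.3093, 0.1383]
tool_rot: [0.076, 0.997, -0.0, -0.004]
ft_force: [-10.7, 2.7, 20.6]
grip_width: 0.0007
grip_force: 9.7
```

Call:
{"method": "send_rows", "body": {
  "deltas": "-3 0 -0.8 0 0 0 0; -3 0 0 0 0 0 0; -3 0 0 0 0 0 0; -3 0 0 0 0 0 0; 0 0 0 0 0 0 0"
}}

```text
time: 4.82
position: [0.4754, 0.3071, 0.1376]
tool_rot: [0.075, 0.997, -0.0, -0.001]
ft_force: [-2.6, 0.8, 5.8]
grip_width: 0.0004
grip_force: 2.7
```

```bash
python3 s.py a2
python3 - <<'E'
from h import *
for n in("scene","top"):
    c,P=cam(n)
    for r in robot.cut_out(n,"filter_lid")[:1]:
        q=P[r['region']]; print(n,r['p'],cv2.minAreaRect((q[:,:2]*1000).astype(np.float32)))
E
```

```text
t 4.825 tip in sampler mm [-50.4   1.5] tip z 67.6 F [-2.6  0.8  5.8] w 0.0003632819890039342 [[-0.989, 0.15, -0.001], [0.15, 0.989, 0.0], [0.001, -0.0, -1.0]]
scene 0.63 ((505.1000671386719, 266.5499267578125), (125.9923324584961, 67.71870422363281), 13.090694427490234)
top 0.71 ((550.8739624023438, 278.79034423828125), (67.11833190917969, 34.68464660644531), 55.23351287841797)
```

View pics/a2.png

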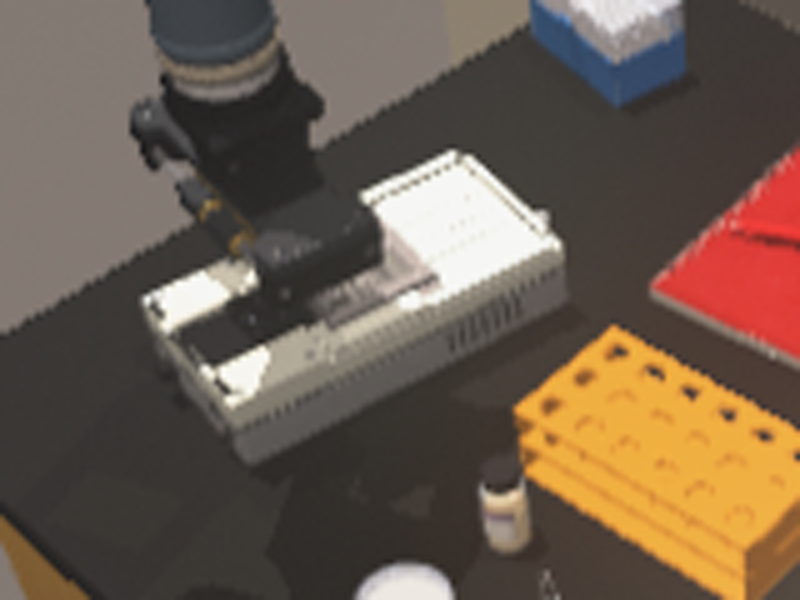

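Call:
{"method": "send_rows", "body": {
  "deltas": "-5 0 0 0 0 0 0; -5 0 -1 0 0 0 0; -7 0 -1 0 0 0 0; -7 0 0 0 0 0 0; -7 0 0 0 0 0 0; -7 0 0 0 0 0 0; -7 0 0 0 0 0 0; -7 0 0 0 0 0 0; -5 0 0 0 0 0 0; 0 0 0 0 0 0 0"
}}

```text
time: 6.32
position: [0.5331, 0.2983, 0.1386]
tool_rot: [0.075, 0.997, 0.0, 0.0]
ft_force: [-0.3, 0.2, -0.4]
grip_width: 0.0003
grip_force: 0.0
```

Call:
{"method": "send_rows", "body": {
  "deltas": "-4 0 0 0 0 0 0; -4 0 0 0 0 0 0; -4 0 0 0 0 0 0; 0 0 0 0 0 0 0; 6 0 0 0 0 0 0; 0 0 -20 0 0 0 0; 0 0 -40 0 0 0 0; 40 0 -40 0 0 0 0; 60 20 -20 0 0 0 0; 60 40 0 0 0 0 0"
}}

```text
time: 7.58
position: [0.3984, 0.3729, 0.2594]
tool_rot: [0.076, 0.997, 0.001, 0.001]
ft_force: [1.2, 0.4, 0.5]
grip_width: 0.0005
grip_force: 0.0
```

```bash
python3 s.py a3
python3 - <<'E'
from h import *
a=np.radians(-8.6); C=np.array([.525,.298]); R=np.array([[np.cos(a),-np.sin(a)],[np.sin(a),np.cos(a)]])
for n in("scene","top"):
    c,P=cam(n)
    for th in("filter_lid","filter_tab_pad"):
      for r in robot.cut_out(n,th)[:1]:
        q=P[r['region']]; s=(q[:,:2]-C)@R*1000; print(n,th,round(r['p'],2),cv2.minAreaRect(s.astype(np.float32)),np.nanmedian(q[:,2]))
    L=((P[...,:2]-C)@R*1000); m=(P[...,2]>.077)&(P[...,2]<.09)&(abs(L[...,0])<126)&(abs(L[...,1])<50)
    print('ridge',m.sum(),np.median(L[m],0))
E
```

```text
t 7.575 tip in sampler mm [-136.4   55.2] tip z 189.4 F [1.2 0.4 0.5] w 0.0005429666184430832 [[-0.988, 0.152, 0.003], [0.152, 0.988, 0.002], [-0.002, 0.002, -1.0]]
scene filter_lid 0.65 ((74.54021453857422, -1.8424949645996094), (89.52852630615234, 111.37983703613281), 1.5812159776687622) 0.07128343547581106
scene filter_tab_pad 0.65 ((-75.17630004882812, -2.33087158203125), (89.45126342773438, 43.683349609375), 15.972744941711426) 0.06943642782836261
ridge 76 [32.61134822 -3.37616845]
top filter_lid 0.9 ((76.86465454101562, 7.3952789306640625), (39.88862609863281, 126.58380126953125), 34.495052337646484) 0.06808470278102453
top filter_tab_pad 0.86 ((-84.46359252929688, 1.0000438690185547), (44.527687072753906, 85.91019439697266), 88.57537078857422) 0.06828234477178559
ridge 71 [31.06496723 -0.23982804]
```

View pics/a3.png

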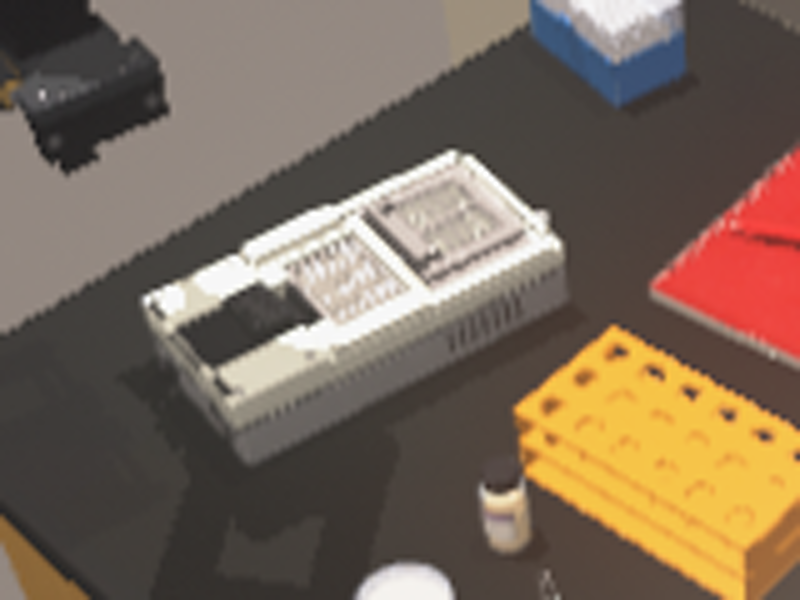

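The filter is uncovered and the lid lies flat, but the measured travel (75–82 mm) is close to the limit. I'll push it gently a little further, watching the force.

Call:
{"method": "send_rows", "body": {
  "deltas": "-37 -14 10 0 0 0 0; -37 -14 10 0 0 0 0; -37 -14 10 0 0 0 0; -36 -13 10 0 0 0 0; 0 0 25 0 0 0 0; 0 0 25 0 0 0 0; 0 0 20 0 0 0 0; 0 0 7 0 0 0 0; 0 0 0 0 0 0 0"
}}

```text
time: 9.05
position: [0.5372, 0.2954, 0.1399]
tool_rot: [0.076, 0.997, -0.0, -0.0]
ft_force: [0.7, 0.3, 0.1]
grip_width: 0.0001
grip_force: 0.0
```

Call:
{"method": "send_rows", "body": {
  "deltas": "-4 0 0 0 0 0 0; -3 0 0 0 0 0 0; -2 0 0 0 0 0 0; -2 0 0 0 0 0 0; -1 0 0 0 0 0 0; 0 0 0 0 0 0 0"
}}

```text
time: 9.8
position: [0.5486, 0.2945, 0.1404]
tool_rot: [0.075, 0.997, 0.0, 0.0]
ft_force: [-0.2, -0.3, 0.2]
grip_width: 0.0005
grip_force: 0.1
```

Call:
{"method": "send_rows", "body": {
  "deltas": "-1 0 0 0 0 0 0; -1 0 0 0 0 0 0; 0 0 0 0 0 0 0"
}}

```text
time: 10.18
position: [0.5507, 0.2941, 0.1403]
tool_rot: [0.075, 0.997, 0.0, 0.0]
ft_force: [-0.0, -0.2, -0.9]
grip_width: 0.0003
grip_force: 0.0
```

Call:
{"method": "send_rows", "body": {
  "deltas": "8 0 0 0 0 0 0; 0 0 -20 0 0 0 0; 0 0 -40 0 0 0 0; 40 0 -40 0 0 0 0; 60 20 -20 0 0 0 0; 60 40 0 0 0 0 0; 0 0 0 0 0 0 0"
}}

```text
time: 11.05
position: [0.3995, 0.3724, 0.2597]
tool_rot: [0.072, 0.997, -0.0, -0.001]
ft_force: [0.7, 0.2, -1.0]
grip_width: 0.0007
grip_force: 0.0
```

```bash
python3 s.py a4
python3 - <<'E'
from h import *
a=np.radians(-8.6); C=np.array([.525,.298]); R=np.array([[np.cos(a),-np.sin(a)],[np.sin(a),np.cos(a)]])
for n in("scene","top"):
    c,P=cam(n)
    L=((P[...,:2]-C)@R*1000); m=(P[...,2]>.077)&(P[...,2]<.09)&(abs(L[...,0])<126)&(abs(L[...,1])<50)
    print('ridge',m.sum(),np.median(L[m],0),'z std',P[m][:,2].std())
    for y in (-30,0,30):
        k=abs(L[...,1]-y)<8; print(y,[round(1000*float(np.median(P[k&(abs(L[...,0]-x)<3),2])),0) for x in range(-40,125,6)])
E
```

```text
t 11.05 tip in sampler mm [-135.2   54.8] tip z 189.7 F [ 0.7  0.2 -1. ] w 0.0006811357418480272 [[-0.99, 0.144, -0.002], [0.144, 0.99, 0.0], [0.002, -0.0, -1.0]]
ridge 82 [38.35365524 -6.50785474] z std 0.0027008760190247423
-30 [61.0, 60.0, 58.0, 58.0, 56.0, 56.0, 56.0, 56.0, 56.0, 58.0, 58.0, 60.0, 61.0, 73.0, 80.0, 77.0, 76.0, 72.0, 72.0, 72.0, 72.0, 72.0, 73.0, 74.0, 71.0, 72.0, 72.0, 70.0]
0 [64.0, 55.0, 55.0, 56.0, 55.0, 55.0, 56.0, 54.0, 56.0, 56.0, 56.0, 60.0, 62.0, 74.0, 85.0, 72.0, 72.0, 71.0, 73.0, 62.0, 67.0, 63.0, 70.0, 68.0, 70.0, 70.0, 71.0, 68.0]
30 [63.0, 61.0, 57.0, 57.0, 55.0, 56.0, 58.0, 56.0, 55.0, 56.0, 55.0, 56.0, 62.0, 72.0, 82.0, 76.0, 76.0, 72.0, 70.0, 68.0, 70.0, 63.0, 73.0, 69.0, 71.0, 72.0, 71.0, 68.0]
ridge 72 [35.60080699 -1.13373856] z std 0.0027218823822931742
-30 [57.0, 56.0, 55.0, 53.0, 53.0, 53.0, 52.0, 51.0, 51.0, 55.0, 56.0, 59.0, 62.0, 75.0, 71.0, 72.0, 73.0, 71.0, 68.0, 67.0, 69.0, 67.0, 69.0, 70.0, 73.0, 68.0, 71.0, 67.0]
0 [64.0, 49.0, 53.0, 53.0, 49.0, 50.0, 51.0, 52.0, 52.0, 52.0, 55.0, 61.0, 63.0, 79.0, 71.0, 69.0, 68.0, 66.0, 66.0, 69.0, 73.0, 68.0, 67.0, 66.0, 67.0, 71.0, 67.0, 66.0]
30 [58.0, 53.0, 51.0, 52.0, 53.0, 50.0, 51.0, 54.0, 52.0, 47.0, 55.0, 60.0, 63.0, 76.0, 70.0, 74.0, 71.0, 67.0, 67.0, 66.0, 63.0, 67.0, 67.0, 69.0, 72.0, 69.0, 68.0, 62.0]
```

View pics/a4.png

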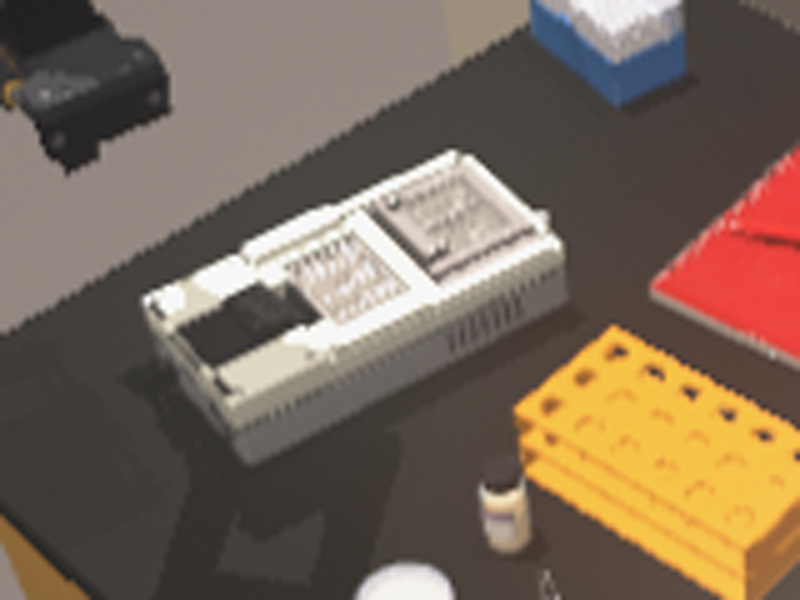

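The lid moved about 5 mm further, to roughly 80–85 mm of travel. It lies flat near the end stop, with the filter wholly open at about (345,275) and the arm clear, so I'm handing in.

```bash
python3 -c "
from rig import robot
print(robot.hand_in())"
```

```text
the job is handed in; nothing more can be done
None
```

I pressed the sampler's snap tab in and pushed the louvred lid about 80–85 mm off its seat; it lies flat on the housing with the whole filter uncovered, nothing else was touched, and the job was handed in after about 11 s with no verdict returned.

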